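Park two glass balls at the top of their sloped gutters

TASK

Using the fingertips, gently push the red glass ball and the amber glass ball up their sloped gutters, each over the small yellow keeper ramp near the top and on to the blue stop, so that they stay there and do not roll back. Only push them: do not pick them up or let them leave their gutters. Leave the green ball at the bottom and everything else on the table where it is.

Things in the scene. Friction and masses are not known exactly. Their poses are not given: they have to be found in the camera images.
- red_ball: solid dark red glass ball, 60 mm diameter, about 280 g, smooth (friction about 0.3), resting in one of the three gutters (which one varies) against the lower rest bar, its centre then at gutters x = -70, z = 42 mm. Origin at the ball's centre; its axes turn as it rolls.
- amber_ball: solid orange-yellow (amber) glass ball, 60 mm diameter, about 280 g, smooth (friction about 0.3), resting in one of the three gutters (which one varies) against the lower rest bar, its centre then at gutters x = -70, z = 42 mm. Origin at the ball's centre; its axes turn as it rolls.
- green_ball: solid green glass ball, 60 mm diameter, about 280 g, smooth (friction about 0.3), resting in one of the three gutters (which one varies) against the lower rest bar, its centre then at gutters x = -70, z = 42 mm. Origin at the ball's centre; its axes turn as it rolls. It stays there.
- gutters: three fixed parallel V gutters (90 degree dark angle iron) on a rack on a white board. Frame tilted 8 degrees with them: x up the slope (roughly away from the robot), y left across them, z square to the slope. Origin on the middle V's bottom line, 60 mm above the table; outer Vs at y = +95, -95 mm. Vs run x = -100 to 111 mm, walls reach z = 27 mm. A ball runs with its centre at z = 42 mm.
- rest_bar (a point): top of the middle gutter's yellow lower rest bar (6 mm rod across the V), at gutters x = -95, z = 24 mm; the other gutters have the same. A ball let go below the keeper ramp rolls back down to it.
- keeper_edge (a point): top edge of the middle gutter's low yellow keeper ramp (30 mm wide plate in the V), at gutters x = 59, z = 16 mm; the other gutters have the same. The ramp begins at x = 35 mm, lifts a passing ball by 4 mm and ends in a sharp edge: once the ball's centre is past x = 59 mm it drops by itself into the seat. It takes a push of 1 to 5 N, best at or below the ball's mid-height.
- stop_face (a point): top of the lower face of the middle gutter's blue upper stop plate (5 mm thick, 62 mm wide), at gutters x = 106, z = 58 mm; the other gutters have the same. A seated ball has about 2 mm of play between keeper ramp and stop.
- seat_left (a point): centre of a ball seated at the upper stop of the left gutter (gutters x = 75, y = 95, z = 42 mm).
- seat_middle (a point): centre of a ball seated at the upper stop of the middle gutter (gutters x = 75, y = 0, z = 42 mm).
- seat_right (a point): centre of a ball seated at the upper stop of the right gutter (gutters x = 75, y = -95, z = 42 mm).
- torch_cylinder: bystander: loose yellow gas cylinder, 74 mm diameter, 210 mm tall, standing to the right. Origin at the centre of its underside.
- frit_jar: bystander: loose amber jar with white cap, 68 mm diameter, 90 mm tall, to the right. Origin at the centre of its underside.
- firebrick: bystander: loose pale brick, 114 x 64 x 50 mm, to the right. Origin at the centre of its underside.
- paddle: bystander: loose black graphite paddle with wooden handle, 235 mm long, 70 mm wide, 18 mm thick, lying to the left. Origin underneath, where blade and handle meet.
- tweezers: bystander: loose steel tweezers, 210 mm long, 12 mm thick, lying to the front right, towards the robot. Origin underneath, mid-length.
- collar: bystander: loose brass pipe collar, 52 mm diameter, 30 mm tall, beyond the rack. Origin at the centre of its underside.
- wood_block: bystander: loose dark wooden block, 90 x 90 x 50 mm, to the left. Origin at the centre of its underside.
Mind the look-alikes: they are no part of the job. Of the things that look like the amber_ball, the smallest one is meant. There is more than one size of the red_ball; the one meant has the size given above.

How it is judged (in metres and radians):
At the end, for the whole second after the job is handed in: The red and the amber ball both lie at rest (under 0.03 m/s) in the seat between keeper ramp and upper stop of their gutters: centre within 7 mm of the seat's along the slope and 4 mm in height above the V. The green ball is within 12 mm of its starting place, every other loose thing within 20 mm (x of red_ball in the frame of gutters between 0.068 and 0.082 m and z of red_ball in the frame of gutters between 0.0384264 and 0.0464264 m and linear speed of each of red_ball, amber_ball below 0.03 m/s and x of amber_ball in the frame of gutters between 0.068 and 0.082 m and z of amber_ball in the frame of gutters between 0.0384264 and 0.0464264 m and distance of green_ball from where it was at the start of the episode below 0.012 m and distance of each of torch_cylinder, frit_jar, firebrick, paddle, tweezers, collar, wood_block from where it was at the start of the episode below 0.02 m); the robot touches nothing.
It fails at once if a glass ball is lifted (centre more than 11 mm above its running height) or leaves its gutter (z of any of red_ball, amber_ball, green_ball in the frame of gutters above 0.0534264 m or z of any of red_ball, amber_ball, green_ball in the frame of gutters below 0.0304264 m).
It fails at once if a ball is flicked or shot along: faster than 0.5 m/s (linear speed of any of red_ball, amber_ball, green_ball above 0.5 m/s).
It fails at once if a glass ball is pushed with more than 30 N (contact force between the fingers and red_ball above 30 N or contact force between the fingers and amber_ball above 30 N or contact force between the fingers and green_ball above 30 N).
It fails at once if the green ball is moved from its place by more than 15 mm (distance of green_ball from where it was at the start of the episode above 0.015 m).
It fails at once if a bystander is moved by more than 30 mm (distance of any of torch_cylinder, frit_jar, firebrick, paddle, tweezers, collar, wood_block from where it was at the start of the episode above 0.03 m).
It also fails if it takes over 64 s, if anything falls off the work surface, if the arm or the gripper's body presses on something with over 40 N, if the wrist force passes 120 N, or if a joint passes its speed limit or range.

ROBOT

A 6-joint arm with a two-finger parallel gripper is mounted at the origin on the work surface. World frame = base frame: x ahead of the robot, y to its left, z up, the work surface at z = 0. Lengths are in m, angles in degrees, forces in N, time in s.
With the tool pointing down it reaches from about 0.3 to 0.775 m from the base axis. Payload 14.6 kg.
Tool frame: the origin (TCP) lies midway between the tips of the shut fingers; the grasp point (between the pads) lies 19 mm behind it (ctrl.tcp_to_grasp is the y of the grasp point in the tool frame, in m); y points along the fingers, z is the direction in which the jaws open and shut, and the axes are right-handed (so a half turn about y gives the same grasp; the last joint's range is limited). The gripper opens to 94 mm and grips with 3 to 60 N. Pads are 16 mm wide; open, the fingers measure 119 mm over their backs; the gripper's body (75 mm by 177 mm) begins 78 mm behind the grasp point.
Start: joints at [-75.264, 17.183, 87.147, -0, 75.671, -3.816], TCP at [0.175, -0.521, 0.205] pointing down, gripper open.
Joint ranges: [-173.82, 173.82], [-45.26, 126.66], [13.44, 144.39], [-59.66, 239.66], [0, 175.72], [-146.38, 146.38]. Speed limits (degrees/s): [127.2, 127.2, 147.25, 180, 180, 180].

INTERFACE

Orientations are given as [roll, pitch, yaw] about the fixed x, y, z axes, in that order (R = Rz(yaw) Ry(pitch) Rx(roll)).
In Python, from plant import readout, vision, ticket, ctrl gives the robot as it stands. The module is installed in compiled form; this text tells all that it offers.
- The arm moves only by the shell command python3 -m inch 'ROWS' [FORCE]. ROWS is JSON, a list of rows, each a list of 3 entries, a list of its own where there are three numbers: the gripper command: -1 is fully open, 1 is shut, values between are in proportion, then the shift along the tool's x, y, z in cm, then the turn about the tool's y in degrees. A call has 1 to 8 rows; each row shifts and turns the commanded pose from where the row before left it, along the tool's axes as they then stand; what a row does not reach is not made up. A row lasts 1/8 s, in which the tool goes at most 62.5 mm and 10.7 degrees, less where a joint would pass 70% of its speed; a pose out of reach is approached as far as the arm can. A call is refused whole if a number of a shift passes 6.25 or a number of a turn 10.7, either way. A call with a gripper value outside its range is refused whole. The fingers move at their own pace and stop on an object; FORCE is the grip in N (left out, the last holds). Time passes only in rows, so rows that do not move let the fingers close. It gives the time, the measured TCP pose, the force and the opening at its end, in the units of the state.
- readout.state(): the state, without advancing time (a new reading comes with each control period).
- vision.snapshot(name): name is "scene" or "top" or "wrist"; returns the picture (384x512x3 uint8, blue, green, red); there is no depth.
- vision.camera_info(name): a dict with "mtx" (3x3 intrinsics, pixels), "world_from_camera" (4x4, takes a point from camera to world coordinates); the wrist camera has in their place "tool_from_camera" (4x4, takes a point from camera to tool coordinates, whose origin is the TCP and whose axes are the tool frame's). Camera axes: x right, y down, z forward; pixel columns grow to the right and rows downward; lengths in m; the calibration is good to about 2 mm. A picture is of the moment at which its call begins: read the wrist's pose just before it. camera_info takes no time and is no camera call.
- ticket.finish_job(): hands the job in, once; it reports no verdict.
The state is a dict: "clock": time; "joint_positions": joint angles; "joint_vel": joint speeds; "effort": joint torques, N m; "position": TCP position; "eef_rot": TCP orientation; "wrist_force": force on the tool from outside, world axes, zero at the start; "ft_torque": the same for the moment, N m; "width": opening from 0.0 (shut) to 1.0 (fully open).
Only numpy, scipy, OpenCV 4.12 (cv2) and the standard library are available. Lean on these libraries where they do the work, as an engineer would, in place of code of your own. Each camera call takes 0.05 s, during which the arm holds its last target.

## Working session

There is one attempt and no reset: what is moved stays moved. The work goes in short steps, Python scripts to look and compute and a shell command to move; the robot and the scene stay as the last step left them, time stands still between calls to the robot, and variables do not carry over. Pictures are saved under pics/ and viewed, and the job is handed in when it is done.

```bash
mkdir -p pics; python3 - <<'E'
from plant import readout, vision, ctrl
import cv2
print(readout.state(), ctrl.tcp_to_grasp)
for n in("scene","top"):
    im=vision.snapshot(n); cv2.imwrite(f"pics/{n}0.png",im)
    i=vision.camera_info(n); print(n,i)
E
```

```text
{'clock': 0.0, 'joint_positions': array([-7.52642494e+01,  1.72164649e+01,  8.71812512e+01,  2.07239514e-04,
        7.56717547e+01, -3.81395849e+00]), 'joint_vel': array([ 0.00082662,  0.00692488, -0.04781959,  0.01817802, -0.00292342,
        0.01249127]), 'effort': array([-6.50668153e-04, -5.31811702e+01, -3.52733696e+01,  7.07679545e-02,
        2.44206889e-02, -4.83006556e-05]), 'position': array([ 0.17491518, -0.52115266,  0.20487131]), 'eef_rot': array([-9.00693036e+01,  4.82127206e-03, -1.61450345e+02]), 'wrist_force': array([0.02038542, 0.39645186, 0.0120965 ]), 'ft_torque': array([-0.09603104,  0.02937139,  0.03976813]), 'width': 0.9994201081839966} -0.0188
scene {'mtx': array([[463.41686687,   0.        , 259.07172286],
       [  0.        , 463.41686687, 190.97152748],
       [  0.        ,   0.        ,   1.        ]]), 'world_from_camera': array([[ 0.86451899,  0.32669654, -0.38193754,  1.09941404],
       [ 0.50237958, -0.58421331,  0.63742417, -0.93077155],
       [-0.01488873, -0.74294292, -0.66918917,  1.04049482],
       [ 0.        ,  0.        ,  0.        ,  1.        ]])}
top {'mtx': array([[423.47785509,   0.        , 258.8200192 ],
       [  0.        , 423.47785509, 188.28866626],
       [  0.        ,   0.        ,   1.        ]]), 'world_from_camera': array([[ 0.02760424, -0.9774105 ,  0.20953931,  0.2896925 ],
       [-0.99961674, -0.02655203,  0.00783351, -0.05515762],
       [-0.00209286, -0.20967524, -0.97776884,  1.26313548],
       [ 0.        ,  0.        ,  0.        ,  1.        ]])}
```

View pics/scene0.png

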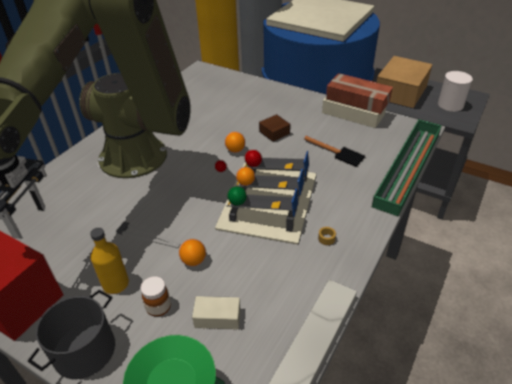

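View pics/top0.png

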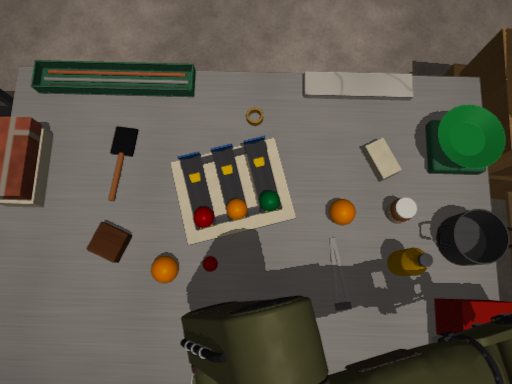

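Look-alikes (top view):
- **Amber:** (237,210) in the middle gutter, (343,212) a larger ball on the table, and (165,269) a larger ball on the table.
- **Red:** (204,217) in the left gutter, and (210,264) a small one on the table.

I choose the red ball in the left gutter and the amber ball in the middle one. The green ball is in the right gutter at (270,201).

```bash
cat > h.py <<'E'
import numpy as np, cv2
from plant import readout, vision, ctrl
from scipy.spatial.transform import Rotation as R
def ray(n,u,v,info=None):
    i=info or vision.camera_info(n); T=i["world_from_camera"]
    d=T[:3,:3]@np.linalg.inv(i["mtx"])@[u,v,1]; return T[:3,3],d/np.linalg.norm(d)
def onz(n,u,v,z):
    o,d=ray(n,u,v); return o+d*(z-o[2])/d[2]
def two(a,b):
    (o1,d1),(o2,d2)=a,b
    s=np.linalg.lstsq(np.c_[d1,-d2],o2-o1,rcond=None)[0]
    p,q=o1+s[0]*d1,o2+s[1]*d2; return (p+q)/2,np.linalg.norm(p-q)
def blobs(im,c,amin=15):
    h=cv2.cvtColor(im,cv2.COLOR_BGR2HSV)
    lo,hi={"red":((170,120,60),(180,255,255)),"orange":((5,190,120),(18,255,255)),"green":((60,120,30),(85,255,255)),"yellow":((20,170,120),(32,255,255)),"blue":((105,120,40),(128,255,255))}[c]
    m=cv2.inRange(h,lo,hi)
    if c=="red": m|=cv2.inRange(h,(0,150,50),(4,255,255))
    cs,_=cv2.findContours(m,cv2.RETR_EXTERNAL,cv2.CHAIN_APPROX_NONE)
    out=[]
    for k in cs:
        if cv2.contourArea(k)<amin: continue
        (x,y),r=cv2.minEnclosingCircle(k); M=cv2.moments(k)
        out.append((round(M['m10']/M['m00'],1),round(M['m01']/M['m00'],1),round(x,1),round(y,1),round(r,1),cv2.contourArea(k)))
    return out
E
python3 - <<'E'
from h import *
for n in("scene","top"):
    im=cv2.imread(f"pics/{n}0.png")
    for c in("red","orange","green","yellow","blue"):
        for b in blobs(im,c):
            print(n,c,b,onz(n,b[2],b[3],.0919)[:2].round(4))
t=cv2.imread("pics/top0.png")[120:290,140:380]; s=cv2.imread("pics/scene0.png")[115:275,180:350]
cv2.imwrite("pics/crop0.png",np.hstack([cv2.resize(t,(450,400),interpolation=2),cv2.resize(s,(350,400),interpolation=2)]))
E
```

```text
scene red (23.1, 286.4, 8.7, 285.3, 54.0, 4157.5) [ 0.1857 -0.6423]
scene red (220.0, 165.9, 219.9, 165.9, 5.5, 79.5) [0.3851 0.0161]
scene red (252.8, 158.1, 252.5, 158.2, 8.6, 193.5) [0.4573 0.1027]
scene red (97.1, 29.4, 97.1, 29.2, 4.8, 34.0) [-0.7717  0.63  ]
scene orange (191.1, 250.9, 191.5, 251.5, 12.3, 397.0) [ 0.5217 -0.3251]
scene orange (244.7, 174.7, 245.0, 175.5, 8.8, 171.0) [0.482  0.0145]
scene orange (234.1, 140.3, 234.3, 140.8, 8.9, 200.0) [0.3516 0.1563]
scene green (171.8, 362.9, 172.5, 383.0, 49.5, 3432.5) [ 0.7021 -0.6372]
scene green (236.6, 195.3, 236.9, 195.3, 9.5, 244.0) [ 0.5092 -0.077 ]
scene green (386.0, 203.6, 388.7, 199.1, 15.9, 206.0) [0.9137 0.1302]
scene green (389.5, 174.8, 389.0, 175.5, 8.2, 16.5) [0.8793 0.2361]
scene green (401.0, 154.5, 400.5, 154.0, 13.6, 37.5) [0.8769 0.3619]
scene green (425.7, 127.8, 423.5, 134.5, 15.9, 121.0) [0.9126 0.5099]
scene yellow (100.4, 256.5, 101.7, 256.2, 11.3, 249.0) [ 0.3226 -0.4562]
scene yellow (275.5, 204.5, 275.5, 204.5, 4.3, 31.5) [ 0.6305 -0.0552]
scene yellow (282.5, 184.1, 282.5, 184.0, 4.0, 26.0) [0.6
[... 1475 characters left out ...]
6.5) [0.4789 0.0145]
top green (269.2, 200.3, 269.2, 200.4, 10.5, 304.0) [ 0.5067 -0.0759]
top green (465.7, 140.3, 463.2, 144.7, 43.0, 4117.5) [ 0.6855 -0.6325]
top green (113.9, 77.8, 113.2, 78.9, 81.4, 4863.0) [0.864  0.3997]
top yellow (413.7, 267.4, 414.0, 267.5, 8.0, 31.0) [ 0.3321 -0.4734]
top yellow (194.5, 177.2, 194.6, 176.8, 5.9, 69.5) [0.5692 0.1379]
top yellow (226.7, 169.4, 226.6, 169.2, 6.1, 69.0) [0.5939 0.0478]
top yellow (258.7, 161.5, 258.5, 161.5, 5.7, 68.0) [ 0.6192 -0.0427]
top blue (188.8, 155.6, 188.5, 155.5, 10.6, 58.5) [0.6317 0.1592]
top blue (221.6, 147.7, 221.0, 146.5, 10.3, 57.5) [0.6612 0.0669]
top blue (253.6, 140.1, 254.0, 139.5, 10.6, 59.5) [ 0.685  -0.0278]
```

View pics/crop0.png

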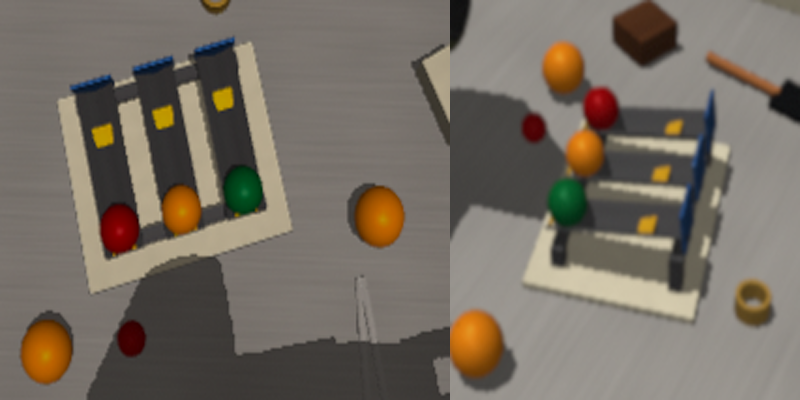

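```bash
python3 - <<'E'
from h import *
px={"red":((203.2,217),(252.6,158.2)),"amber":((236.6,209.2),(244.9,175.2)),"green":((269.2,200.4),(236.8,195.3)),
"ky_red":((194.5,177),(288.6,165.5)),"ky_amb":((226.7,169.3),(282.5,184)),"ky_grn":((258.6,161.5),(275.5,204.5))}
P={}
for k,(t,s) in px.items():
    p,e=two(ray("top",*t),ray("scene",*s)); P[k]=p; print(k,p.round(4),round(e,4))
z=.0919
B=[(onz("top",*px[k][0],z)+onz("scene",*px[k][1],z))/2 for k in("red","amber","green")]
yd=(B[0]-B[2]);yaw=np.degrees(np.arctan2(-yd[0],yd[1]));print("yaw balls",yaw,"span",np.linalg.norm(yd))
print("yaw keepers",[round(np.degrees(np.arctan2(*(P[b]-P[a])[[1,0]])),2) for a,b in(("red","ky_red"),("amber","ky_amb"),("green","ky_grn"))])
K=P["ky_red"]-P["ky_grn"];print("yaw kk",np.degrees(np.arctan2(-K[0],K[1])))
print(np.round(B,4))
E
```

```text
red [0.455  0.1074 0.0879] 0.0005
amber [0.48   0.0154 0.0913] 0.0019
green [ 0.5074 -0.0756  0.0899] 0.0009
ky_red [0.5722 0.1407 0.0789] 0.0012
ky_amb [0.5978 0.0492 0.0785] 0.0017
ky_grn [ 0.6234 -0.0426  0.0779] 0.0007
yaw balls 15.907736012122283 span 0.1886881537241652
yaw keepers [np.float64(15.84), np.float64(16.0), np.float64(15.9)]
yaw kk 15.623832512650495
[[ 0.4561  0.105   0.0919]
 [ 0.4801  0.0152  0.0919]
 [ 0.5078 -0.0765  0.0919]]
```

```bash
python3 -m inch '[[1,[0,-3,0],0],[1,[0,-4,0],0],[1,[0,-4,0],0],[1,[0,0,0],2.5]]' 10
```

```text
clock: 0.6
position: [0.1752, -0.522, 0.3183]
eef_rot: [-89.7, -0.0, -164.0]
wrist_force: [-0.2, -0.3, -1.2]
width: 0.611
```

```bash
python3 -m inch '[[1,[-3.2,0,-4.4],0],[1,[-3.2,0,-4.4],0],[1,[-3.2,0,-4.4],0],[1,[-3.2,0,-4.4],0],[1,[-3.2,0,-4.4],0],[1,[-3.2,0,-4.4],0]]'; python3 -m inch '[[1,[-3.2,0,-4.4],0],[1,[-3.2,0,-4.4],0],[1,[-3.2,0,-4.4],0],[1,[-3.2,0,-4.4],0],[1,[-3.2,0,-4.4],0],[1,[0,0,0],0],[1,[0,0,0],0]]'
cat > g.py <<'E'
from h import *
# gutter frame pose from measured balls
yaw=np.radians(15.85); c8,s8=np.cos(np.radians(8)),np.sin(np.radians(8))
xh=np.array([np.cos(yaw),np.sin(yaw),0]); Y=np.array([-np.sin(yaw),np.cos(yaw),0])
X=xh*c8+np.array([0,0,s8]); Z=np.cross(X,Y); G=np.c_[X,Y,Z]
O=np.array([.481,.015,.0919])-G@[-.07,0,.0424]; O[2]=.06
def gut(p): return G.T@(np.asarray(p)-O)
def delta(target_g):  # tool shift (cm) to put TCP at gutter-frame mm target
    s=readout.state(); T=R.from_euler('xyz',s["eef_rot"],degrees=True)
    w=O+G@(np.array(target_g)/1000)-s["position"]
    print("tcp gut mm",(gut(s["position"])*1000).round(1),"z",s["position"][2].round(4),"rot",s["eef_rot"].round(2),"need tool cm",(T.inv().apply(w)*100).round(2),"F",s["wrist_force"].round(2),"t",s["clock"])
E
python3 -c "
from g import *
delta([-125,95,34])"
```

```text
clock: 1.35
position: [0.2866, -0.2129, 0.3153]
eef_rot: [-90.0, 0.0, -164.0]
wrist_force: [0.5, 0.5, 0.0]
width: 0.008
clock: 2.22
position: [0.3792, 0.0407, 0.3153]
eef_rot: [-90.0, -0.0, -163.9]
wrist_force: [0.0, 0.6, -0.4]
width: 0.008
tcp gut mm [-129.    52.5  275.9] z 0.3153 rot [-9.0000e+01 -3.0000e-02 -1.6392e+02] need tool cm [-3.79 23.9  -4.23] F [ 0.04  0.57 -0.36] t 2.225
```

```bash
python3 -m inch '[[1,[-3.0,2,-4.2],0],[1,[-0.8,5,0],-0.2],[1,[0,5,0],0],[1,[0,5,0],0],[1,[0,3,0],0],[1,[0,0,0],0],[1,[0,0,0],0]]'
python3 - <<'E'
from g import *
delta([-125,95,34])
a=vision.snapshot("wrist");b=vision.snapshot("scene")[100:260,170:350]
cv2.imwrite("pics/a1.png",np.hstack([cv2.resize(a,(400,300)),cv2.resize(b,(400,300))]))
E
```

```text
clock: 3.1
position: [0.4051, 0.0913, 0.1168]
eef_rot: [-90.0, 0.1, -163.8]
wrist_force: [0.3, 0.0, -0.0]
width: 0.004
tcp gut mm [-118.3   94.1   74. ] z 0.1168 rot [-8.9980e+01  1.0000e-01 -1.6382e+02] need tool cm [ 0.12  4.06 -0.09] F [ 0.33  0.04 -0.04] t 3.1
```

View pics/a1.png

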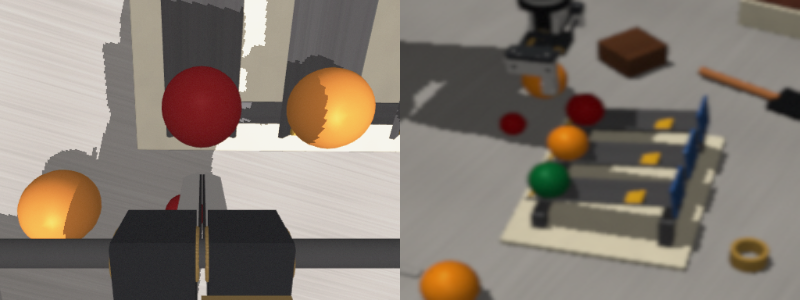

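The wrist view shows the shut fingers at about (202,200), just behind the red ball at (201,107) and lined up with it. The small red ball is under the fingers on the table. I'll descend the 4 cm next.

```bash
python3 -m inch '[[1,[0.1,2,-0.1],0],[1,[0,2.1,0],0],[1,[0,0,0],0],[1,[0,0,0],0]]'
python3 - <<'E'
from g import *
delta([-125,95,34])
a=vision.snapshot("wrist")
cv2.imwrite("pics/a2.png",a)
E
```

```text
clock: 3.7
position: [0.4038, 0.0927, 0.0756]
eef_rot: [-90.0, 0.1, -163.7]
wrist_force: [-0.2, -0.4, -0.2]
width: 0.008
tcp gut mm [-124.9   95.8   33.4] z 0.0756 rot [-8.9990e+01  1.0000e-01 -1.6375e+02] need tool cm [ 0.02 -0.06  0.08] F [-0.16 -0.37 -0.17] t 3.7
```

View pics/a2.png

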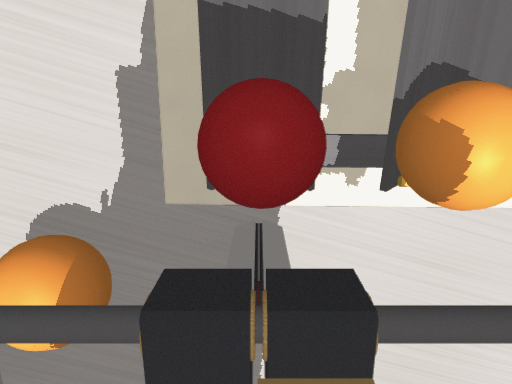

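```bash
python3 -m inch '[[1,[-0.6,-0.08,0],0],[1,[-0.6,-0.08,0],0],[1,[-0.4,-0.06,0],0],[1,[-0.4,-0.06,0],0],[1,[-0.4,-0.06,0],0],[1,[-0.5,-0.07,0],0],[1,[-0.5,-0.07,0],0],[1,[-0.5,-0.07,0],0]]'
python3 - <<'E'
from g import *
delta([31,95,34])
a=vision.snapshot("wrist")
cv2.imwrite("pics/a3.png",a)
E
```

```text
clock: 4.75
position: [0.4401, 0.1034, 0.0798]
eef_rot: [-90.0, -0.1, -163.7]
wrist_force: [-5.9, -3.3, 3.8]
width: 0.005
tcp gut mm [-86.8  96.2  32.2] z 0.0798 rot [-9.0000e+01 -1.3000e-01 -1.6374e+02] need tool cm [-11.63  -1.84   0.2 ] F [-5.91 -3.26  3.84] t 4.75
```

View pics/a3.png

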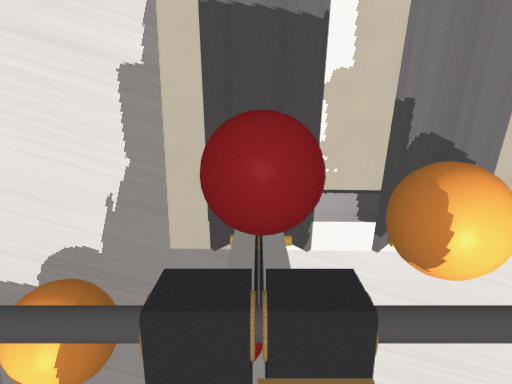

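```bash
python3 -m inch '[[1,[0,0,0],0],[1,[0,-0.2,0],0]]'; python3 -m inch '[[1,[-0.5,-0.07,-0.05],0],[1,[-0.5,-0.07,0],0],[1,[-0.5,-0.07,0],0]]';  python3 -m inch '[[1,[-0.5,-0.07,0],0],[1,[-0.5,-0.07,0],0],[1,[-0.5,-0.07,0],0]]'
python3 - <<'E'
from g import *
delta([31,95,34])
a=vision.snapshot("wrist")
cv2.imwrite("pics/a4.png",a)
E
```

```text
clock: 5.05
position: [0.4405, 0.1035, 0.0819]
eef_rot: [-90.0, -0.0, -163.7]
wrist_force: [0.2, -0.3, 0.4]
width: 0.005
clock: 5.42
position: [0.4544, 0.1081, 0.0841]
eef_rot: [-90.0, -0.1, -163.7]
wrist_force: [-6.3, -2.8, 3.7]
width: 0.006
clock: 5.8
position: [0.4688, 0.1123, 0.0862]
eef_rot: [-90.0, -0.1, -163.7]
wrist_force: [-6.0, -3.6, 4.6]
width: 0.003
tcp gut mm [-56.1  96.9  34.3] z 0.0862 rot [-9.0000e+01 -9.0000e-02 -1.6375e+02] need tool cm [-8.63 -1.19  0.25] F [-6.02 -3.58  4.58] t 5.8
```

View pics/a4.png

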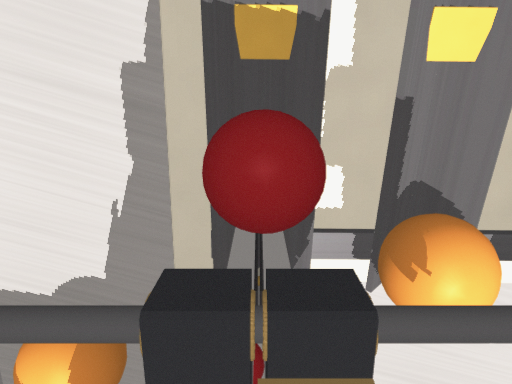

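```bash
python3 -m inch '[[1,[-0.5,-0.07,0.05],0],[1,[-0.5,-0.07,0.05],0],[1,[-0.5,-0.07,0],0],[1,[-0.5,-0.07,0],0],[1,[-0.5,-0.07,0],0],[1,[-0.5,-0.07,0],0],[1,[-0.5,-0.07,0],0],[1,[-0.5,-0.07,0],0]]';  python3 -m inch '[[1,[-0.3,-0.04,0],0],[1,[-0.3,-0.04,0],0],[1,[-0.3,-0.04,0],0]]'
python3 - <<'E'
from g import *
delta([31,95,34])
a=vision.snapshot("wrist")
cv2.imwrite("pics/a5.png",a)
E
```

```text
clock: 6.85
position: [0.5075, 0.1225, 0.0918]
eef_rot: [-90.0, -0.1, -163.7]
wrist_force: [-5.0, -2.4, 4.7]
width: 0.004
clock: 7.22
position: [0.516, 0.125, 0.093]
eef_rot: [-90.0, -0.1, -163.7]
wrist_force: [-8.1, -2.7, 4.8]
width: 0.005
tcp gut mm [-6.8 96.2 34.3] z 0.093 rot [-9.0000e+01 -1.0000e-01 -1.6375e+02] need tool cm [-3.75 -0.51  0.15] F [-8.12 -2.74  4.79] t 7.225
```

View pics/a5.png

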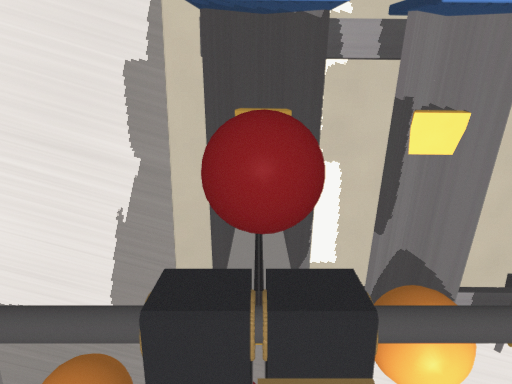

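```bash
python3 -m inch '[[1,[-0.3,-0.05,0.05],0],[1,[-0.3,-0.05,0.05],0],[1,[-0.3,-0.05,0],0],[1,[-0.3,-0.04,0],0]]';python3 -m inch '[[1,[-0.3,-0.04,0],0],[1,[-0.3,-0.04,0],0]]';python3 -m inch '[[1,[-0.3,-0.04,0],0],[1,[-0.3,-0.04,0],0]]'
python3 - <<'E'
from g import *
delta([31,95,34])
a=vision.snapshot("wrist")
cv2.imwrite("pics/a6.png",a)
E
```

```text
clock: 7.78
position: [0.5278, 0.1274, 0.0949]
eef_rot: [-90.0, -0.1, -163.7]
wrist_force: [-7.6, -3.6, 5.0]
width: 0.002
clock: 8.02
position: [0.5337, 0.1291, 0.0957]
eef_rot: [-90.0, -0.1, -163.7]
wrist_force: [-4.3, -1.5, 3.2]
width: 0.006
clock: 8.28
position: [0.5401, 0.131, 0.0965]
eef_rot: [-90.0, 0.0, -163.7]
wrist_force: [-0.6, 0.1, 1.6]
width: 0.008
tcp gut mm [18.3 95.4 34.3] z 0.0965 rot [-9.0000e+01  2.0000e-02 -1.6375e+02] need tool cm [-1.26 -0.15  0.05] F [-0.64  0.06  1.58] t 8.275
```

View pics/a6.png

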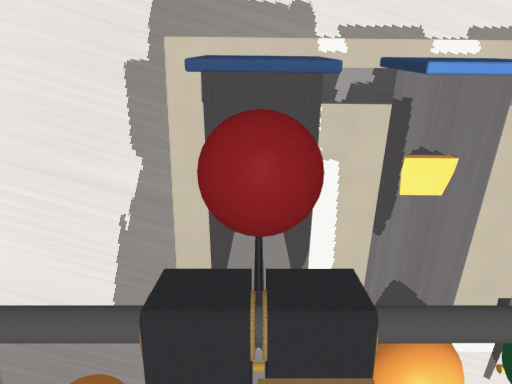

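```bash
python3 -m inch '[[1,[-0.2,-0.03,0],0],[1,[-0.2,-0.03,0],0],[1,[-0.2,-0.03,0],0]]';python3 -m inch '[[1,[-0.2,-0.03,0],0],[1,[-0.2,-0.03,0],0],[1,[0,0,0],0],[1,[0,0,0],0]]'
python3 - <<'E'
from g import *
delta([31,95,34])
a=vision.snapshot("wrist")
cv2.imwrite("pics/a7.png",a)
E
```

```text
clock: 8.7
position: [0.5458, 0.1326, 0.0974]
eef_rot: [-90.0, 0.0, -163.7]
wrist_force: [-0.7, -0.3, 0.6]
width: 0.003
clock: 9.2
position: [0.5494, 0.1337, 0.0979]
eef_rot: [-90.0, -0.0, -163.7]
wrist_force: [0.4, -0.4, 0.7]
width: 0.007
tcp gut mm [28.1 95.5 34.4] z 0.0979 rot [ -90.     -0.   -163.75] need tool cm [-0.3  -0.    0.05] F [ 0.43 -0.39  0.73] t 9.2
```

View pics/a7.png

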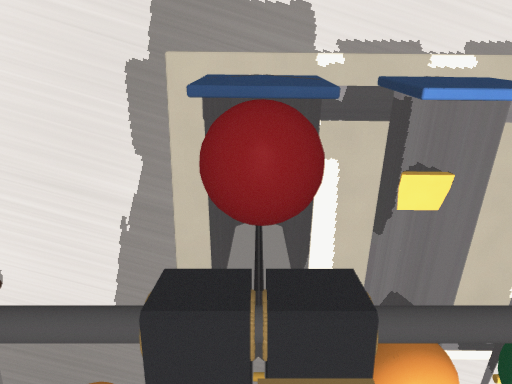

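```bash
python3 -m inch '[[1,[0.5,0.07,0],0],[1,[0.5,-1,0],0],[1,[0,-4,0],0],[1,[0,-4,0],0],[1,[0,0,0],0],[1,[0,0,0],0]]'
python3 - <<'E'
from g import *
delta([-125,0,34])
a=vision.snapshot("wrist")
b=vision.snapshot("top")[120:280,140:330]
cv2.imwrite("pics/a8.png",np.hstack([cv2.resize(a,(400,300)),cv2.resize(b,(400,300))]))
E
```

```text
clock: 10.0
position: [0.5394, 0.1308, 0.1868]
eef_rot: [-90.0, -0.0, -163.7]
wrist_force: [0.0, -1.0, -0.8]
width: 0.009
tcp gut mm [ 30.1  95.5 123.9] z 0.1868 rot [-9.0000e+01 -3.0000e-02 -1.6375e+02] need tool cm [14.17 11.07  9.45] F [ 0.03 -1.01 -0.82] t 10.0
```

View pics/a8.png

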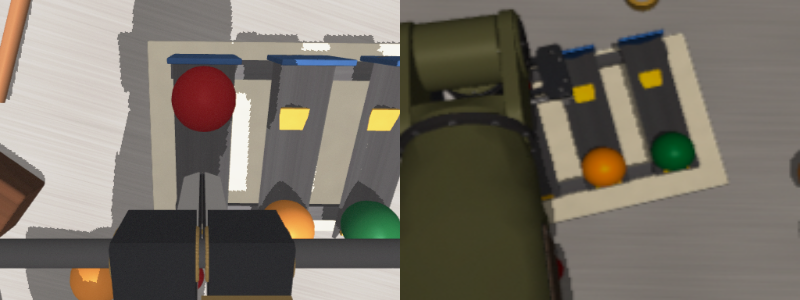

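Red is seated at the stop (wrist view, (204,98) against the blue plate) and stays there with the fingers clear. Amber is next.

```bash
python3 -m inch '[[1,[4.7,0,1.5],0],[1,[4.7,0,3],0],[1,[4.7,0,3],0],[1,[0,0.5,2],0],[1,[0,4,0],0],[1,[0,2,0],0],[1,[0,0,0],0],[1,[0,0,0],0]]'
python3 - <<'E'
from g import *
delta([-125,0,34])
a=vision.snapshot("wrist")
cv2.imwrite("pics/b1.png",a)
E
```

```text
clock: 11.1
position: [0.4313, 0.0003, 0.1228]
eef_rot: [-90.0, 0.0, -163.7]
wrist_force: [0.4, -0.6, 0.4]
width: 0.006
tcp gut mm [-117.1   -0.6   79.9] z 0.1228 rot [-8.9990e+01  2.0000e-02 -1.6374e+02] need tool cm [ 0.15  4.65 -0.06] F [ 0.39 -0.62  0.36] t 11.1
```

View pics/b1.png

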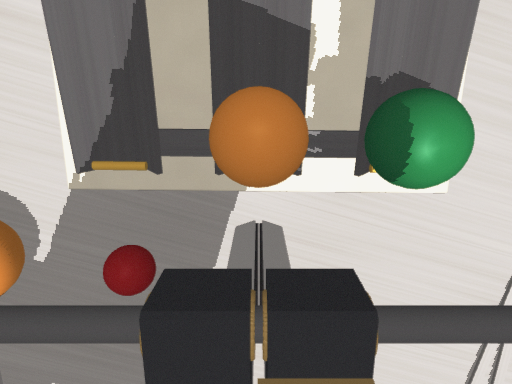

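Lined up: fingers at x≈260 px, amber centre at 259 px, and green well clear at 419 px. I'll descend and push.

```bash
python3 -m inch '[[1,[0.1,2.3,-0.05],0],[1,[0,2.3,0],0],[1,[0,0,0],0],[1,[0,0,0],0]]'; python3 -m inch '[[1,[-0.6,-0.08,0],0],[1,[-0.6,-0.08,0],0],[1,[-0.4,-0.06,0],0],[1,[-0.4,-0.06,0],0],[1,[-0.4,-0.06,0],0],[1,[-0.5,-0.12,0],0],[1,[-0.5,-0.12,0],0],[1,[-0.5,-0.1,0],0]]'
python3 - <<'E'
from g import *
delta([31,0,34])
a=vision.snapshot("wrist")
cv2.imwrite("pics/b2.png",a)
E
```

```text
clock: 11.65
position: [0.4306, 0.0004, 0.0774]
eef_rot: [-90.0, 0.1, -163.7]
wrist_force: [0.2, -0.3, -0.4]
width: 0.005
clock: 12.65
position: [0.4671, 0.0113, 0.0831]
eef_rot: [-90.0, -0.1, -163.7]
wrist_force: [-7.2, -1.7, 4.2]
width: 0.003
tcp gut mm [-85.6   0.2  35.3] z 0.0831 rot [-9.0010e+01 -1.1000e-01 -1.6374e+02] need tool cm [-11.56  -1.51   0.11] F [-7.19 -1.75  4.15] t 12.65
```

View pics/b2.png

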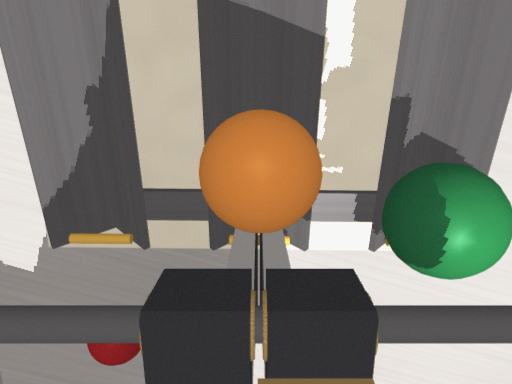

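```bash
python3 -m inch '[[1,[-0.5,-0.07,0.02],0],[1,[-0.5,-0.07,0.02],0],[1,[-0.5,-0.07,0],0],[1,[-0.5,-0.07,0],0],[1,[-0.5,-0.07,0],0],[1,[-0.5,-0.07,0],0],[1,[-0.5,-0.07,0],0],[1,[-0.5,-0.07,0],0]]';  python3 -m inch '[[1,[-0.5,-0.07,0],0],[1,[-0.5,-0.07,0],0],[1,[-0.5,-0.07,0],0],[1,[-0.5,-0.06,0],0],[1,[-0.5,-0.06,0],0],[1,[-0.5,-0.06,0],0]]'
python3 - <<'E'
from g import *
delta([31,0,34])
a=vision.snapshot("wrist")
cv2.imwrite("pics/b3.png",a)
E
```

```text
clock: 13.7
position: [0.5056, 0.022, 0.0886]
eef_rot: [-90.0, -0.1, -163.7]
wrist_force: [-7.0, -2.8, 3.2]
width: 0.008
clock: 14.45
position: [0.5344, 0.0304, 0.0926]
eef_rot: [-90.0, -0.1, -163.7]
wrist_force: [-6.7, -1.9, 4.2]
width: 0.008
tcp gut mm [-14.9   0.3  35. ] z 0.0926 rot [-9.0010e+01 -1.0000e-01 -1.6375e+02] need tool cm [-4.56 -0.55  0.06] F [-6.74 -1.95  4.19] t 14.45
```

View pics/b3.png

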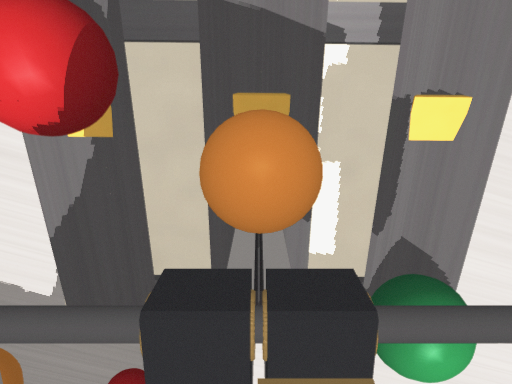

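```bash
python3 -m inch '[[1,[-0.4,-0.05,0.02],0],[1,[-0.4,-0.05,0],0],[1,[-0.3,-0.04,0],0],[1,[-0.3,-0.04,0],0],[1,[-0.3,-0.04,0],0],[1,[-0.3,-0.04,0],0]]';python3 -m inch '[[1,[-0.3,-0.04,0],0],[1,[-0.3,-0.04,0],0],[1,[-0.3,-0.04,0],0],[1,[-0.3,-0.04,0],0]]';python3 -m inch '[[1,[-0.2,-0.03,0],0],[1,[-0.2,-0.03,0],0],[1,[-0.2,-0.03,0],0]]'
python3 - <<'E'
from g import *
delta([28,0,34])
a=vision.snapshot("wrist")
cv2.imwrite("pics/b4.png",a)
E
```

```text
clock: 15.25
position: [0.5537, 0.0359, 0.0951]
eef_rot: [-90.0, -0.1, -163.7]
wrist_force: [-5.9, -1.5, 3.4]
width: 0.008
clock: 15.75
position: [0.5658, 0.0395, 0.0968]
eef_rot: [-90.0, 0.0, -163.7]
wrist_force: [-1.5, -0.8, 1.0]
width: 0.005
clock: 16.12
position: [0.5714, 0.0411, 0.0977]
eef_rot: [-90.0, 0.0, -163.7]
wrist_force: [0.3, -0.2, 0.8]
width: 0.009
tcp gut mm [24.   0.4 34.7] z 0.0977 rot [-9.0000e+01  1.0000e-02 -1.6375e+02] need tool cm [-0.41  0.01  0.04] F [ 0.26 -0.25  0.76] t 16.125
```

View pics/b4.png

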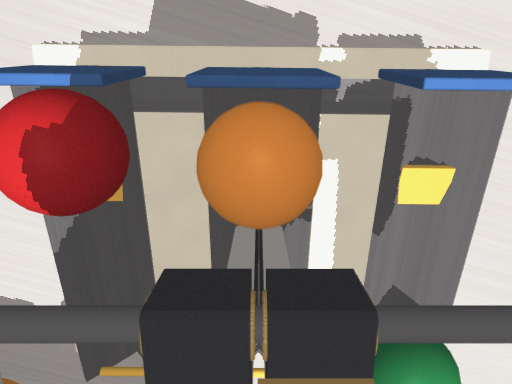

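```bash
python3 -m inch '[[1,[-0.2,-0.03,0],0],[1,[-0.2,-0.03,0],0],[1,[0,0,0],0],[1,[0,0,0],0]]'
python3 - <<'E'
from g import *
delta([28,0,34])
a=vision.snapshot("wrist")
cv2.imwrite("pics/b5.png",a)
E
```

```text
clock: 16.68
position: [0.5751, 0.0421, 0.0982]
eef_rot: [-90.0, -0.0, -163.7]
wrist_force: [0.9, -0.5, 0.1]
width: 0.01
tcp gut mm [27.8  0.4 34.7] z 0.0982 rot [ -90.     -0.   -163.75] need tool cm [-0.03  0.07  0.04] F [ 0.85 -0.49  0.08] t 16.675
```

View pics/b5.png

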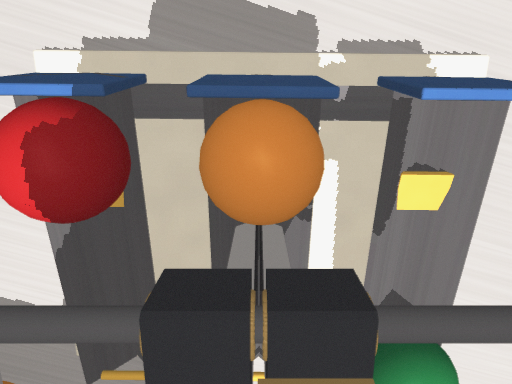

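Amber (262,162 px) now lines up with red (62,160 px) at the blue stops, and the force is about zero. I'll back off, raise the arm clear of the views, and measure.

```bash
python3 -m inch '[[1,[0.5,0.07,0],0],[1,[0.5,-1,0],0],[1,[0,-4,0],0],[1,[0,-5,0],0],[1,[0,-5,0],0],[1,[4,-3,0],0],[1,[5,0,0],0],[1,[5,0,0],0]]'; python3 -m inch '[[1,[5,0,0],0],[1,[3,0,0],0],[1,[0,0,0],0],[1,[0,0,0],0],[1,[0,0,0],0]]'
python3 - <<'E'
from g import *
a=vision.snapshot("wrist");t=vision.snapshot("top");s=vision.snapshot("scene")
cv2.imwrite("pics/c0.png",np.hstack([cv2.resize(a,(400,300)),cv2.resize(s[100:260,170:350],(400,300))]))
cv2.imwrite("pics/c1.png",t)
for n,im in(("top",t),("scene",s)):
    for c in("red","orange","green"):
        for b in blobs(im,c):
            z=.1121 if c!="green" else .0919
            p=onz(n,b[2],b[3],z); g=gut(p)*1000
            if abs(g[0])<150 and abs(g[1])<150: print(n,c,b[2:5],g.round(1))
delta([0,0,0])
E
```

```text
clock: 17.73
position: [0.4293, -0.0002, 0.2783]
eef_rot: [-90.0, 0.1, -163.7]
wrist_force: [-0.4, 0.4, 0.7]
width: 0.004
clock: 18.35
position: [0.3548, -0.0221, 0.2775]
eef_rot: [-90.0, -0.0, -163.7]
wrist_force: [0.2, -0.7, 0.1]
width: 0.007
top red (191.0, 167.1, 10.4) [74.1 96.  42.2]
top orange (224.4, 159.4, 9.7) [72.8 -0.2 42.4]
top green (269.2, 200.4, 10.5) [-70.2 -94.5  42.1]
scene red (220.0, 165.5, 5.6) [-149.6    5.7   73.6]
scene red (295.2, 159.4, 8.6) [75.7 91.5 42. ]
scene orange (288.1, 176.5, 9.0) [70.7  2.4 42.7]
scene orange (234.3, 140.9, 8.9) [-143.2  144.1   72.7]
scene green (237.1, 195.3, 9.6) [-67.5 -96.   41.7]
tcp gut mm [-174.7   -1.2  244. ] z 0.2773 rot [-9.0020e+01 -4.0000e-02 -1.6372e+02] need tool cm [-20.71  21.72   0.05] F [-0.36 -0.09  0.9 ] t 18.5
```

View pics/c0.png

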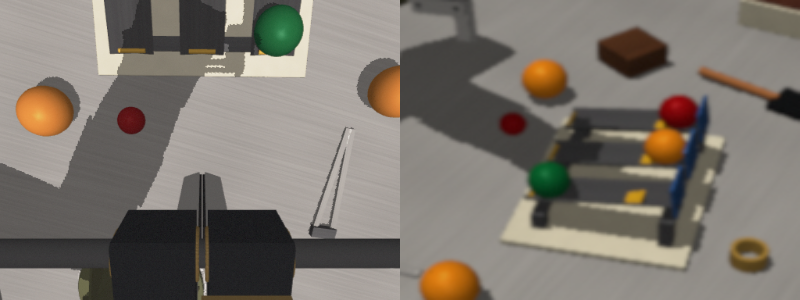

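View pics/c1.png

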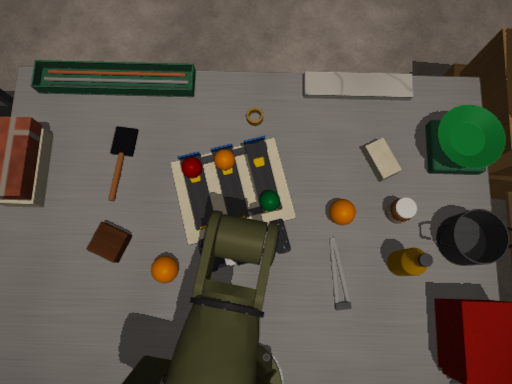

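```bash
python3 - <<'E'
from plant import ticket
print(ticket.finish_job())
E
```

```text
the job is handed in; nothing more can be done
None
```

I pushed the red ball (left gutter) and then the amber ball (middle gutter) over their keeper ramps to the blue stops. I used the shut fingertips at about 25–40 mm/s, then handed the job in at about 18.5 s; no verdict was reported.

- **Force:** the wrist read up to about 9 N while pushing, more than the 1–5 N stated for the ramp but well below the 30 N limit. It was near zero after each ball dropped into its seat.
- **Red ball:** my last measurements put it at gutters x ≈ 74–76 mm, and it stayed in its seat once the fingers were clear.
- **Amber ball:** it measured x ≈ 73 mm from the top camera and 71 mm from the scene camera. The two views disagree by about 2 mm. I put this down to shading, because the top-view figure for this ball read about 2 mm low at the start too. Both values are within the 68–82 mm limits, and the wrist view showed it level with red at the stop.
- **Everything else:** green measured within about 3 mm of its starting place. The bystanders looked unmoved in the final pictures; I did not measure them. The arm ended clear of everything.

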